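# Strip an opened oil filter down to its head

### The arm

A 6-joint arm with a two-finger parallel gripper is mounted at the origin on a cart in front of the work surface, level with it; the furniture and walls round the work are solid. World frame = base frame: x ahead of the robot, y to its left, z up, the work surface at z = 0. Lengths are in m, angles in rad, forces in N, time in s.
With the tool pointing down it reaches from about 0.25 to 0.725 m from the base axis. Payload 4 kg.
Tool frame: the origin (TCP) lies on the centre line of the jaws, within the pads' length; the fingertips stand ahead of it and the grasp point (between the pads) lies 3 mm ahead of it (bot.tcp_to_tips is the z of the fingertips in the tool frame, in m); z points along the fingers, y is the line along which they close (so a half turn about z gives the same grasp; the last joint's range is limited). The gripper opens to 85 mm and grips with 20 to 120 N. Pads are 22 mm wide; open, the fingers measure 114 mm over their backs; the gripper's body (76 mm by 85 mm) begins 54 mm behind the grasp point. The pads swing forward as they close: fully open they stand 13 mm farther back than shut.
Start: joints at [-1.286, 0.241, 0.005, 1.335, 0, 1.571], TCP at [0.14, -0.48, 0.253] pointing down, gripper open.
Joint ranges: [-2.72, 2.72], [-1.05, 1.87], [-1.09, 1.28], [-1.99, 2.15], [-1.42, 1.44], [-3.14, 3.14]. Speed limits (rad/s): [2.79, 2.79, 3.14, 3.14, 3.14, 3.14].

### API

Orientations are given as a unit quaternion [x, y, z, w].
In Python, from workcell import telemetry, camera, camera_params, ticket, boxes_of, cut_out, spot_point, bot gives the robot as it stands.
- The arm moves only by the shell command python3 -m creep 'ROWS'. ROWS is text: rows parted by semicolons, each of 5 numbers parted by spaces: the opening, from 0 (shut) to 1 (fully open), then the shift along the tool's x, y, z in units of 150 mm (1.0 is 150 mm), then the turn about the tool's z in units of 180 degrees (1.0 is 180 degrees). In form: claw x y z turn; .... A call has 1 to 12 rows; each row is the pose to reach, as a shift and turn from the pose commanded when the call began, along the tool's axes at that moment, turning the shorter way round; what a row does not reach only later rows make up. A row lasts 1/8 s, in which the tool goes at most 62.5 mm and 10.7 degrees, less where a joint would pass 70% of its speed; a pose out of reach is approached as far as the arm can. A call with a number of a shift or a turn outside -1 to 1 is refused whole. A call with a gripper value outside its range is refused whole. The fingers move at their own pace and stop on an object; the grip force is fixed at half the most. Time passes only in rows, so rows that repeat a pose let the fingers close. It gives the time, the measured TCP pose, the force, the opening and the grip force at its end, in the units of the state.
- telemetry.get_obs(): the state, without advancing time (a new reading comes with each control period).
- camera(name): name is "scene" or "top"; returns the picture (480x640x3 uint8, red, green, blue); there is no depth.
- camera_params(name): a dict with "camera_matrix" (3x3 intrinsics, pixels), "k1" (the pictures are not rectified: a ray, as slopes to the right and down, at radius r is drawn at 1 + k1 r^2 times it, then the intrinsics apply), "eye" and "attitude" of the camera in the world. Camera axes: x right, y down, z forward; pixel columns grow to the right and rows downward; lengths in m; the calibration is good to about 2 mm. A picture is of the moment at which its call begins. camera_params takes no time and is no camera call.
- ticket.job_done(): hands the job in; it is judged then, once.
Trained networks look in the newest picture that a camera, given by its name, has taken for a name from the list of things; names that differ only in an ending like _2 or _b are one class to them, and where a whole thing is asked for, a point or a joint stands for the part that bears it (a point fixed in the world has none). Each returns a list of dicts, best first, with "conf" (0 to 1); they miss things now and then, are a little off and sometimes report something else, mostly with a low value. They report only what shows in the picture. A call takes as long as a camera call.
- boxes_of(thing, camera): "at" ([x, y, z] in m, in world coordinates, good to about 4 mm: the middle of the surface that is visible of it).
- cut_out(thing, camera): "pixels" (480x640 bool, what is visible of it).
- spot_point(thing, camera): "at" ([x, y, z] in m, in world coordinates, good to about 4 mm: a listed point, or the origin of a listed thing).
The state is a dict: "clock": time; "joint_pos": joint angles; "joint_vel": joint speeds; "tau": joint torques, N m; "eef_pos": TCP position; "tool_rot": TCP orientation; "ft_force": force on the tool from outside, world axes, zero at the start; "ft_torque": the same for the moment, N m; "grip_width": finger opening in m; "grasp_force": force on a finger pad.
Only numpy, scipy, OpenCV 4.12 (cv2) and the standard library are available. Lean on these libraries where they do the work, as an engineer would, in place of code of your own. Each camera call takes 0.05 s, during which the arm holds its last target. There are 200 camera calls.

### The job

Strip the opened oil filter from the top down, one piece at a time, and put each piece in its own place: stand the coil spring in the round parts dish, hang the bypass valve in the drip pot with its magnet rod down the bore and its flange down on the pot, and stand the filter element upright on the ribs of the drain tray. Last, twist the strainer cup anticlockwise to free it from its bayonet catches, lift it out and stand it upright in the wire wash basket.

Things in the scene. Friction and masses are not known exactly. Their poses are not given: they have to be found in the camera images.
- filter_head: Fixed aluminium filter head, origin on its axis at bench height, z up. Foot 100x100x12 mm, round body 90 mm, top face at z 62, bore 62 mm, a port at +y and -y. Two steel bayonet catches on the top face at +x and -x, 36 to 50 mm from the axis, 26 mm long, tops at z 78, overhang the strainer cup's lugs. The four stacked pieces stand on its axis, loose by 2 to 4 mm.
- coil_spring: Steel coil spring, upright, 32 mm outside, 23 mm inside, 40 mm tall, stiff as a tube to the grip, 0.06 kg. Origin at the centre of its lower end, z along its axis. At first it stands loose on top of the bypass valve, round the valve's boss, its lower end 158 mm above the bench.
- bypass_valve: Round brass valve, dark magnet rod below, 0.2 kg. Origin at the rod's lower tip, z up its axis. Rod 14 mm across from z 0 to 58; flange 42 mm, 58 to 66; body 34 mm, 66 to 88 (grip here); boss 18 mm, 88 to 98. At first its flange lies loose on the filter element's cap, rod in the element's 25 mm bore, origin 70 mm above the bench.
- filter_element: Pleated filter element, upright, 112 mm tall, 0.24 kg. Origin at the centre of its foot, z up. Foot 44 mm, pleats 42 mm across; black top cap 52 mm across from z 90 to 112 (grip here), with a 25 mm bore. At first it stands loose in the strainer cup, cap 4 mm above the cup's rim, origin 16 mm above the bench.
- strainer_cup: Perforated steel cup, 90 mm tall, 51 mm inside, 0.22 kg. Origin: centre of its underside, z up. Wall 56 mm outside; collar 66 mm outside, z 52 to 90 (grip its top 15 mm); lugs at +x, -x to 42 mm from the axis, z 52 to 58. At first 12 mm above the bench in the head, lugs under the catches, clockwise stop. Turned 40 to 120 degrees anticlockwise from above (it turns freely) it lifts out.
- parts_dish: Low round steel dish, fixed, 88 mm across the rim, 20 mm high, flat floor about 61 mm across, 3 mm above the bench. Origin at its centre on the bench. Place of the coil spring.
- drip_pot: Round aluminium pot, fixed, 56 mm across (foot 60 mm), 75 mm high, with a 26 mm bore 67 mm deep. Origin at its centre on the bench. Place of the bypass valve: rod in the bore, flange resting on the pot's top.
- drain_tray: Rectangular steel tray, fixed, 116 (x) by 96 (y) by 24 mm high, walls 3 mm, with seven ribs along y whose tops are 10 mm above the bench. Origin at its centre on the bench. Place of the filter element.
- wash_basket: Square basket of dark wire, fixed, 98x98 mm outside, 92x92 mm inside, 38 mm high, floor 3 mm above the bench. Origin at its centre on the bench. Place of the strainer cup.

How it is judged:
By the outcome, as a careful person would: the job done as asked, in the order asked, and still so for the second after the job is handed in, with the robot touching nothing.
It also fails if it takes over 109 s, if anything falls off the work surface, if the arm or the gripper's body presses on something with over 40 N, if the wrist force passes 120 N, or if a joint passes its speed limit or range.

## Working session

There is one attempt and no reset: what is moved stays moved. The work goes in short steps, Python scripts to look and compute and a shell command to move; the robot and the scene stay as the last step left them, time stands still between calls to the robot, and variables do not carry over. Pictures are saved under pics/ and viewed, at most 14 in all, crops included, and the job is handed in when it is done.

```bash
ls; mkdir -p pics; cat > h.py <<'E'
import numpy as np,cv2
from workcell import *
def st():
    o=telemetry.get_obs(); print({k:np.round(o[k],4).tolist() for k in('clock','joint_pos','eef_pos','tool_rot','ft_force','grip_width','grasp_force')}); return o
E
python3 - <<'E'
from h import *
st(); print(bot, bot.tcp_to_tips)
for c in('scene','top'):
    im=camera(c); cv2.imwrite(f'pics/{c}0.png',im[:,:,::-1]); p=camera_params(c); print(c,p)
    for t in('filter_head','coil_spring','bypass_valve','filter_element','strainer_cup','parts_dish','drip_pot','drain_tray','wash_basket'):
        print(t,[(np.round(d['at'],4).tolist(),round(d['conf'],2)) for d in spot_point(t,c)][:3])
E
```

```text
pics
{'clock': 0.0, 'joint_pos': [-1.286, 0.2414, 0.0038, 1.3352, 0.0, 1.5708], 'eef_pos': [0.1403, -0.4793, 0.2524], 'tool_rot': [0.9899, 0.1419, -0.0001, -0.001], 'ft_force': [-0.2994, 0.4047, 0.5221], 'grip_width': 0.0855, 'grasp_force': 0.0}
<Robot object at 0x7f95d7874050> 0.022
scene {'camera_matrix': array([[508.84803476,   0.        , 318.92878642],
       [  0.        , 508.84803476, 247.89154433],
       [  0.        ,   0.        ,   1.        ]]), 'k1': 0.04629959641270212, 'eye': array([-0.06794334,  0.32232155,  0.87290623]), 'attitude': array([-0.47332148,  0.80772192, -0.30228648,  0.1793738 ])}
filter_head [([0.5667, -0.0463, 0.0046], 0.75)]
coil_spring [([0.5643, -0.0416, 0.1584], 0.88)]
bypass_valve []
filter_element []
strainer_cup [([0.5643, -0.0406, 0.0114], 0.79)]
parts_dish [([0.626, 0.2093, -0.0016], 0.88)]
drip_pot [([0.4552, -0.279, -0.0019], 0.55)]
drain_tray [([0.5827, -0.2246, -0.0005], 0.64)]
wash_basket [([0.4327, 0.3134, -0.0032], 0.78)]
top {'camera_matrix': array([[433.5447345 ,   0.        , 324.64340292],
       [  0.        , 433.5447345 , 243.31320366],
       [  0.        ,   0.        ,   1.        ]]), 'k1': -0.08574183948959314, 'eye': array([0.28907503, 0.00480067, 1.13988136]), 'attitude': array([ 0.74797398, -0.65527596,  0.07074284, -0.07838232])}
filter_head [([0.5599, -0.0384, -0.0013], 0.78)]
coil_spring [([0.5649, -0.0405, 0.1582], 0.72)]
bypass_valve [([0.5667, -0.0415, 0.0692], 0.65), ([0.5664, -0.04, 0.0121], 0.63), ([0.6224, 0.209, -0.0022], 0.63)]
filter_element [([0.5668, -0.0388, 0.0121], 0.42)]
strainer_cup [([0.5671, -0.035, 0.013], 0.79)]
parts_dish [([0.6248, 0.2087, -0.0009], 0.91)]
drip_pot [([0.4535, -0.2766, 0.0017], 0.83)]
drain_tray [([0.5812, -0.2289, -0.001], 0.82), ([0.4527, -0.2776, -0.0005], 0.65)]
wash_basket [([0.4295, 0.315, 0.0016], 0.92), ([0.5643, -0.0435, 0.0147], 0.68)]
```

View pics/scene0.png

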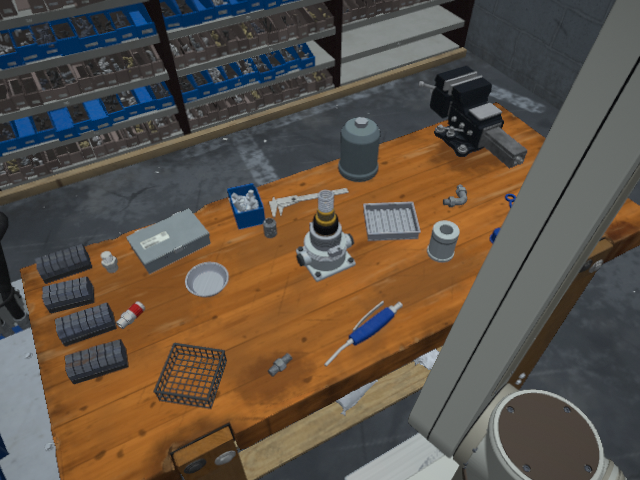

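View pics/top0.png

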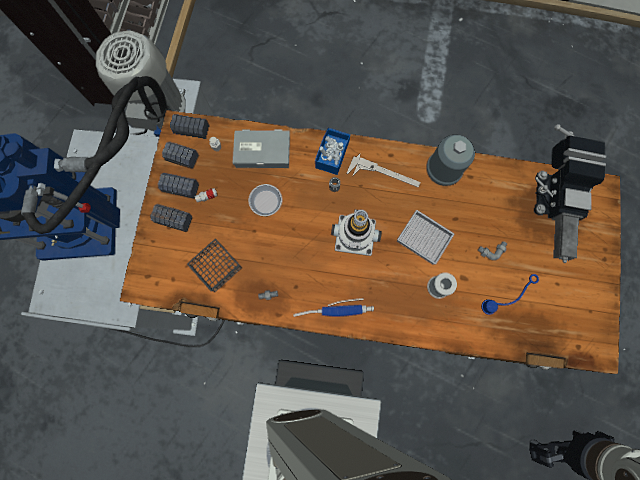

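The scene view shows the filter stack at about (326,235), dish (207,279), basket (190,375), tray (391,220) and pot (443,240). The top view has them at (357,232), (265,200), (215,265), (426,236) and (442,286). Next I fit the poses by matching silhouettes in both views.

```bash
cat >> h.py <<'E'
from scipy.spatial.transform import Rotation as R
from scipy.optimize import minimize
def proj(P,c):
    p=camera_params(c); q=R.from_quat(p['attitude']).inv().apply(np.asarray(P)-p['eye'])
    s=q[:,:2]/q[:,2:]; s=s*(1+p['k1']*(s**2).sum(1,keepdims=True))
    K=p['camera_matrix']; return s@K[:2,:2].T+K[:2,2]
a=np.linspace(0,2*np.pi,48,endpoint=False)
cyl=lambda r,z0,z1:np.array([[r*np.cos(t),r*np.sin(t),z] for t in a for z in(z0,z1)])
box=lambda x,y,z0,z1:np.array([[i*x/2,j*y/2,z] for i in(-1,1) for j in(-1,1) for z in(z0,z1)])
M={'parts_dish':[np.r_[cyl(.044,.02,.02),cyl(.032,0,0)]],'drip_pot':[np.r_[cyl(.028,.075,.075),cyl(.03,0,0)]],
 'drain_tray':[box(.116,.096,0,.024)],'wash_basket':[box(.098,.098,0,.038)],'coil_spring':[cyl(.016,0,.04)],
 'bypass_valve':[cyl(.021,.058,.066),cyl(.017,.066,.088),cyl(.009,.088,.098)],'filter_element':[cyl(.026,.09,.112)],'strainer_cup':[cyl(.033,.052,.09)],
 'filter_head':[box(.1,.1,0,.012)]}
def render(models,x,c):
    im=np.zeros((480,640),np.uint8)
    for m in models:
        u=proj(R.from_euler('z',x[3]).apply(m)+x[:3],c)
        h=cv2.convexHull(np.round(u*64).astype(np.int32)); cv2.fillConvexPoly(im,h,255,cv2.LINE_AA,6)
    return im/255.
def fit(t,x0,cams=('scene','top'),free=(0,1,2,3)):
    mk={}
    for c in cams:
        d=cut_out(t,c)
        if d: 
            m=d[0]['pixels'].astype(np.uint8)
            if t in('wash_basket','drain_tray','drip_pot','parts_dish'):
                k=max(cv2.findContours(m,0,2)[0],key=cv2.contourArea); m=cv2.drawContours(np.zeros_like(m),[cv2.convexHull(k)],-1,1,-1)
            mk[c]=m.astype(float)
    free=list(free); best=None
    def f(v,x):
        x=x.copy(); x[free]=v; s=0
        for c,m in mk.items():
            r=render(M[t],x,c); s+=1-np.minimum(r,m).sum()/np.maximum(r,m).sum()
        return s
    for y in ((0,.4,.8,1.2,-.4) if 3 in free else (0,)):
        x=np.array(list(x0)+[y],float); v=x[free]
        S=np.vstack([v]+[v+e for e in np.diag([.006,.006,.006,.3])[np.ix_(free,free)]])
        o=minimize(f,v,args=(x,),method='Nelder-Mead',options=dict(initial_simplex=S,xatol=1e-4,fatol=1e-4))
        if best is None or o.fun<best[0]: x[free]=o.x; best=(o.fun,x)
    print(t,list(mk),np.round(best[1],4).tolist(),round(best[0],3)); return best[1]
E
python3 - <<'E'
from h import *
for c in('scene','top'): camera(c)
r=(0,1,2)
fit('parts_dish',(.625,.209,0),free=r);fit('drip_pot',(.454,-.278,0),free=r)
fit('drain_tray',(.582,-.227,0));fit('wash_basket',(.431,.314,0))
fit('coil_spring',(.565,-.041,.158),free=r)
for c in('scene','top'): fit('coil_spring',(.565,-.041,.158),(c,),free=(0,1)); fit('parts_dish',(.625,.209,0),(c,),free=(0,1)); fit('drip_pot',(.454,-.278,0),(c,),free=(0,1))
im=np.hstack([camera('scene')[180:290,280:380],camera('top')[180:290,310:410]]); cv2.imwrite('pics/c1.png',cv2.resize(im,None,fx=4,fy=4,interpolation=3)[:,:,::-1])
E
```

```text
parts_dish ['scene', 'top'] [0.6265, 0.2111, 0.0005, 0.0] 0.097
drip_pot ['scene', 'top'] [0.4559, -0.2794, 0.0004, 0.0] 0.198
drain_tray ['scene', 'top'] [0.5814, -0.2297, 0.0035, 1.1123] 0.07
wash_basket ['scene', 'top'] [0.432, 0.3133, -0.0019, 0.8948] 0.098
coil_spring ['scene', 'top'] [0.5914, -0.0491, 0.0629, 0.0] 1.16
coil_spring ['scene'] [0.565, -0.041, 0.158, 0.0] 1.0
parts_dish ['scene'] [0.6277, 0.2118, 0.0, 0.0] 0.052
drip_pot ['scene'] [0.457, -0.2804, 0.0, 0.0] 0.056
coil_spring ['top'] [0.5644, -0.0438, 0.158, 0.0] 0.241
parts_dish ['top'] [0.6262, 0.2104, 0.0, 0.0] 0.036
drip_pot ['top'] [0.4537, -0.2801, 0.0, 0.0] 0.139
```

View pics/c1.png

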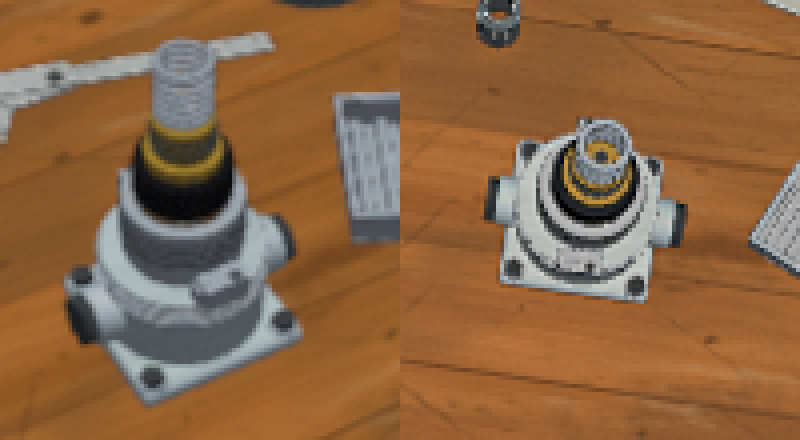

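The crop shows the spring's top ring centred at about (326.2,193) in the scene view and (361,215) in the top view. The catches lie front and back, with the ports left and right. I triangulate that ring and check the head pose.

```bash
python3 - <<'E'
from h import *
from scipy.optimize import least_squares
tgt={'scene':(326.2,192.8),'top':(361,215)}
f=lambda x:np.concatenate([proj([x],c)[0]-tgt[c] for c in tgt])
o=least_squares(f,[.565,-.041,.198]);print(o.x,o.fun)
for c in('scene','top'): camera(c)
for t,z in(('coil_spring',.158),('bypass_valve',.07),('filter_element',.016),('strainer_cup',.012)):
    for c in('scene','top'):
        print(t,c,[(np.round(d['at'],4).tolist(),round(d['conf'],2)) for d in spot_point(t,c)][:2])
        d=cut_out(t,c); 
        if d:
            ys,xs=np.nonzero(d[0]['pixels']); print(xs.min(),xs.max(),ys.min(),ys.max(),d[0]['conf'])
            r=render(M[t],np.array([.565,-.041,z,0]),c)>.5; ys,xs=np.nonzero(r); print('  model',xs.min(),xs.max(),ys.min(),ys.max())
# foot corners model, two views (head yaw)
for yw in np.deg2rad([-10,-5,0,5]): print(yw,[proj(R.from_euler('z',yw).apply([[.05,.05,.012],[-.05,.05,.012],[-.05,-.05,.012],[.05,-.05,.012]])+[.565,-.041,0],c).round(0).tolist() for c in('scene','top')])
E
```

```text
[ 0.56526322 -0.04448016  0.19852423] [-0.09834579 -0.01919255  0.08170233  0.08275841]
coil_spring scene [([0.5664, -0.0404, 0.157], 0.81)]
319 333 191 210 0.63
  model 316 333 188 214
coil_spring top [([0.5668, -0.0376, 0.1565], 0.67), ([0.5654, -0.0427, 0.0719], 0.17)]
352 367 210 226 0.62
  model 351 367 208 226
bypass_valve scene [([0.4326, 0.313, -0.0025], 0.27)]
315 335 209 225 0.59
  model 314 335 202 227
bypass_valve top [([0.5637, -0.0413, 0.0721], 0.72)]
351 367 216 231 0.42
  model 348 366 213 232
filter_element scene []
312 337 215 236 0.6
  model 312 337 210 236
filter_element top [([0.5651, -0.0429, 0.014], 0.61)]
348 368 217 236 0.64
  model 346 368 212 236
strainer_cup scene [([0.5647, -0.0425, 0.0112], 0.59)]
309 340 226 250 0.65
  model 308 340 216 252
strainer_cup top [([0.5621, -0.0365, 0.0137], 0.73)]
344 367 222 242 0.62
  model 342 370 213 242
-0.17453292519943295 [[[296.0, 245.0], [310.0, 278.0], [354.0, 266.0], [337.0, 234.0]], [[341.0, 212.0], [330.0, 246.0], [366.0, 257.0], [377.0, 222.0]]]
-0.08726646259971647 [[[295.0, 247.0], [313.0, 279.0], [355.0, 264.0], [335.0, 234.0]], [[339.0, 213.0], [332.0, 248.0], [368.0, 256.0], [376.0, 220.0]]]
0.0 [[[294.0, 249.0], [315.0, 280.0], [355.0, 262.0], [332.0, 233.0]], [[338.0, 214.0], [333.0, 250.0], [370.0, 255.0], [374.0, 219.0]]]
0.08726646259971647 [[[293.0, 251.0], [318.0, 281.0], [356.0, 260.0], [330.0, 233.0]], [[336.0, 215.0], [334.0, 252.0], [372.0, 253.0], [373.0, 217.0]]]
```

```bash
python3 -m creep '1 0 0 -0.5 0.09;1 0 0 -0.5 0.09;1 0 0 -0.5 0.09'; python3 -c "
from h import *;st()"
```

```text
clock: 3.28
eef_pos: [0.1407, -0.4805, 0.3296]
tool_rot: [1.0, 0.002, 0.0, 0.002]
ft_force: [0.5, -0.5, -0.8]
grip_width: 0.0854
grasp_force: 0.0
{'clock': 3.275, 'joint_pos': [-1.286, 0.2209, 0.1762, 1.5229, -0.0, 1.8524], 'eef_pos': [0.1407, -0.4805, 0.3296], 'tool_rot': [1.0, 0.0016, 0.0004, 0.0015], 'ft_force': [0.4674, -0.5474, -0.7931], 'grip_width': 0.0854, 'grasp_force': 0.0}
```

```bash
python3 -m creep '1 0.94 -0.97 0 -0.5;1 0.94 -0.97 0 -0.5;1 0.94 -0.97 0 -0.5;1 0.94 -0.97 0 -0.5;1 0.94 -0.97 0 -0.5;1 0.94 -0.97 0 -0.5;1 0.94 -0.97 0 -0.5;1 0.94 -0.97 0 -0.5;1 0.94 -0.97 0 -0.5'
python3 -m creep '1 0.97 0.94 0 0;1 0.97 0.94 0 0;1 0.97 0.94 0 0;1 0.97 0.94 0 0;1 0.97 0.94 0 0'
python3 -m creep '1 0.97 0.94 0 0;1 0.97 0.94 0 0;1 0.97 0.94 0 0;1 0.97 0.94 0 0;1 0.97 0.94 0 0;1 0.97 0.94 0 0'; python3 -c "
from h import *;st()"
```

```text
clock: 4.4
eef_pos: [0.2808, -0.3336, 0.3268]
tool_rot: [0.705, 0.71, 0.0, -0.001]
ft_force: [0.4, 0.0, 0.6]
grip_width: 0.0853
grasp_force: 0.0
clock: 5.03
eef_pos: [0.4218, -0.1876, 0.3271]
tool_rot: [0.705, 0.709, -0.001, -0.001]
ft_force: [-0.8, -0.4, -0.2]
grip_width: 0.0857
grasp_force: 0.0
clock: 5.78
eef_pos: [0.5615, -0.0445, 0.3285]
tool_rot: [0.707, 0.707, -0.0, -0.0]
ft_force: [0.1, 0.5, 0.0]
grip_width: 0.0851
grasp_force: 0.0
{'clock': 5.775, 'joint_pos': [-0.0788, 0.3563, 0.3572, 1.5723, -0.0006, 1.4925], 'eef_pos': [0.5615, -0.0445, 0.3285], 'tool_rot': [0.7073, 0.707, -0.0004, -0.0], 'ft_force': [0.0904, 0.4878, 0.0151], 'grip_width': 0.0851, 'grasp_force': 0.0}
```

```bash
python3 -m creep '1 0.01 0.023 0.4 0;1 0.01 0.023 0.75 0;1 0.01 0.023 0.85 0;1 0.01 0.023 0.85 0;0 0.01 0.023 0.85 0;0 0.01 0.023 0.85 0;0 0.01 0.023 0.85 0;0 0.01 0.023 0.85 0;0 0.01 0.023 0.85 0;0 0.01 0.023 0.85 0'; python3 -c "
from h import *;st(); print(bot.tcp_to_tips)
im=np.hstack([camera('scene')[150:290,270:390],camera('top')[150:290,300:420]]); cv2.imwrite('pics/c2.png',cv2.resize(im,None,fx=3,fy=3,interpolation=3)[:,:,::-1])"
```

```text
clock: 7.02
eef_pos: [0.5671, -0.041, 0.2024]
tool_rot: [0.706, 0.708, 0.001, 0.001]
ft_force: [-1.5, -0.5, 6.5]
grip_width: 0.0302
grasp_force: 59.9
{'clock': 7.025, 'joint_pos': [-0.0721, 0.3988, 0.0935, 1.262, -0.0001, 1.4965], 'eef_pos': [0.5671, -0.041, 0.2024], 'tool_rot': [0.7063, 0.7079, 0.0011, 0.0014], 'ft_force': [-1.4718, -0.5335, 6.537], 'grip_width': 0.0302, 'grasp_force': 59.9193}
0.022
```

View pics/c2.png

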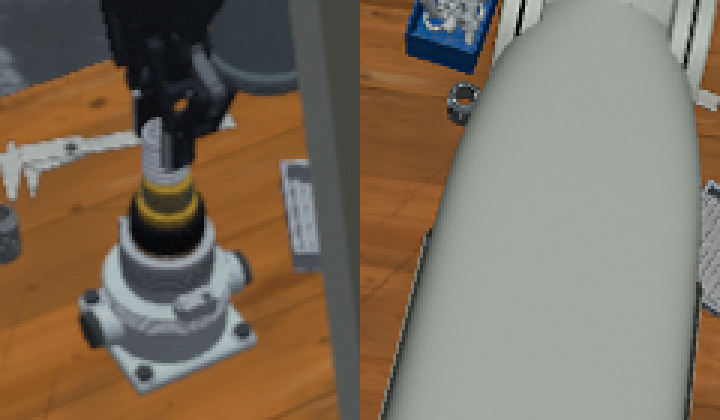

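The spring is gripped in both fingers at (165,150) in the crop. I lift it and carry it to the dish.

```bash
python3 -m creep '0 0 0 -0.2 0;0 0 0 -0.4 0;0 0 0 -0.4 0;0 0.84 0.2 -0.4 0;0 0.84 0.2 -0.4 0;0 0.84 0.2 -0.4 0;0 0.84 0.2 -0.4 0'
python3 -m creep '0 0.84 0.2 0 0;0 0.84 0.2 0 0;0 0.84 0.2 0 0;0 0.84 0.2 0.6 0;0 0.84 0.2 0.8 0;0 0.84 0.2 0.8 0'; python3 -c "
from h import *
for _ in range(4): st(); im=camera('scene')
x=np.array([.6265,.211,.003,0]); 
im=im[190:330,130:290];cv2.imwrite('pics/c3.png',cv2.resize(im,None,fx=4,fy=4,interpolation=3)[:,:,::-1])"
```

```text
clock: 8.0
eef_pos: [0.5951, 0.0854, 0.2592]
tool_rot: [0.706, 0.708, -0.001, -0.001]
ft_force: [-0.2, -0.4, -0.3]
grip_width: 0.0309
grasp_force: 59.6
clock: 8.75
eef_pos: [0.621, 0.2073, 0.1346]
tool_rot: [0.707, 0.707, -0.007, -0.003]
ft_force: [-0.2, -0.5, 0.3]
grip_width: 0.0305
grasp_force: 59.7
{'clock': 8.75, 'joint_pos': [0.3224, 0.6251, 0.2843, 1.2446, -0.0006, 1.8938], 'eef_pos': [0.621, 0.2073, 0.1346], 'tool_rot': [0.7073, 0.7069, -0.0066, -0.003], 'ft_force': [-0.2243, -0.5458, 0.306], 'grip_width': 0.0305, 'grasp_force': 59.732}
{'clock': 8.8, 'joint_pos': [0.3227, 0.6221, 0.2909, 1.2459, -0.0004, 1.8939], 'eef_pos': [0.6239, 0.2085, 0.139], 'tool_rot': [0.7072, 0.707, -0.0029, -0.0012], 'ft_force': [1.0436, 0.1172, 1.1782], 'grip_width': 0.0305, 'grasp_force': 59.7325}
{'clock': 8.85, 'joint_pos': [0.3231, 0.6199, 0.2954, 1.2459, -0.0003, 1.8939], 'eef_pos': [0.6261, 0.2096, 0.1421], 'tool_rot': [0.7071, 0.7071, 0.0001, 0.0002], 'ft_force': [0.4671, -0.1663, 0.0391], 'grip_width': 0.0307, 'grasp_force': 59.7324}
{'clock': 8.9, 'joint_pos': [0.3237, 0.6184, 0.2978, 1.2456, -0.0002, 1.8941], 'eef_pos': [0.6274, 0.2104, 0.144], 'tool_rot': [0.707, 0.7072, 0.002, 0.0011], 'ft_force': [0.3741, 0.6481, -0.3207], 'grip_width': 0.0308, 'grasp_force': 59.7376}
```

View pics/c3.png

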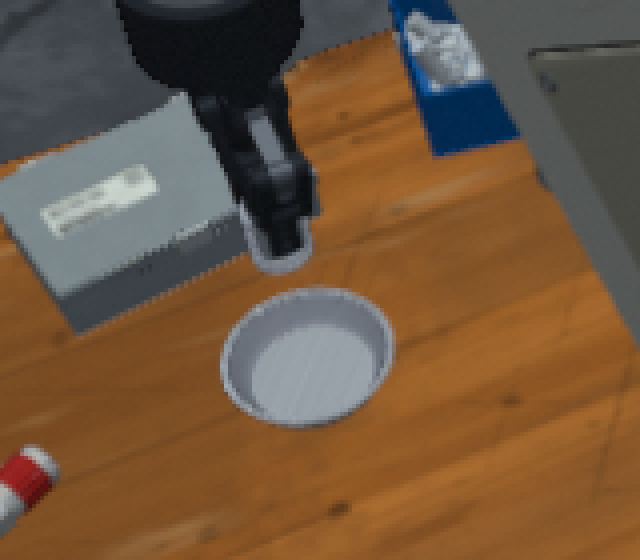

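The spring hangs over the dish: its foot is at about (200,258) in the scene picture and the dish at (207,279). I lower it.

```bash
python3 -m creep '0 0 0 0.3 0;0 0 0 0.5 0;0 0 0 0.6 0;0 0 0 0.62 0;0 0 0 0.64 0;0 0 0 0.64 0;0 0 0 0.64 0'; python3 -c "
from h import *
st()"
```

```text
clock: 9.82
eef_pos: [0.6271, 0.2117, 0.0475]
tool_rot: [0.706, 0.708, 0.002, 0.001]
ft_force: [-0.9, -0.7, 6.3]
grip_width: 0.0303
grasp_force: 60.5
{'clock': 9.825, 'joint_pos': [0.3256, 0.6978, 0.1755, 1.044, -0.0001, 1.8943], 'eef_pos': [0.6271, 0.2117, 0.0475], 'tool_rot': [0.7064, 0.7078, 0.002, 0.001], 'ft_force': [-0.9159, -0.748, 6.2836], 'grip_width': 0.0303, 'grasp_force': 60.4927}
```

```bash
python3 -m creep '0.75 0 0 0 0;0.75 0 0 0 0;0.75 0 0 0 0;0.75 0 0 0 0;0.75 0 0 -0.3 0;0.75 0 0 -0.6 0;0.75 0 0 -1 0;0.75 0 0 -1 0'
python3 -m creep '1 0 0 -0.3 0;1 -0.85 -0.2 -0.3 0;1 -0.85 -0.2 -0.3 0;1 -0.85 -0.2 -0.3 0;1 -0.85 -0.2 -0.3 0;1 -0.85 -0.2 -0.3 0'
python3 -m creep '1 -0.84 -0.2 0 0;1 -0.84 -0.2 0 0;1 -0.84 -0.2 0 0;1 -0.84 -0.2 0 0;1 -0.84 -0.2 0 0;1 -0.84 -0.2 0 0'; python3 -c "
from h import *
for _ in range(3):im=camera('scene')
st()
fit('coil_spring',(.627,.211,.003),('scene',),free=(0,1))
cv2.imwrite('pics/c4.png',cv2.resize(im[150:330,130:390],None,fx=3,fy=3,interpolation=3)[:,:,::-1])"
```

```text
clock: 10.82
eef_pos: [0.6288, 0.2123, 0.2019]
tool_rot: [0.706, 0.708, 0.006, 0.003]
ft_force: [0.6, 0.4, -0.3]
grip_width: 0.0638
grasp_force: 0.0
clock: 11.58
eef_pos: [0.596, 0.0848, 0.2393]
tool_rot: [0.706, 0.708, -0.0, -0.0]
ft_force: [0.1, -0.3, 0.0]
grip_width: 0.0852
grasp_force: 0.0
clock: 12.32
eef_pos: [0.5664, -0.0409, 0.2396]
tool_rot: [0.705, 0.709, 0.0, -0.0]
ft_force: [-0.2, -0.4, 0.5]
grip_width: 0.0853
grasp_force: 0.0
{'clock': 12.475, 'joint_pos': [-0.0733, 0.3816, 0.1661, 1.3554, 0.0001, 1.494], 'eef_pos': [0.5662, -0.0416, 0.2397], 'tool_rot': [0.7059, 0.7083, -0.0, -0.0001], 'ft_force': [0.2365, 0.7302, 0.0155], 'grip_width': 0.0852, 'grasp_force': 0.0}
coil_spring ['scene'] [0.6319, 0.2094, 0.003, 0.0] 0.227
```

View pics/c4.png

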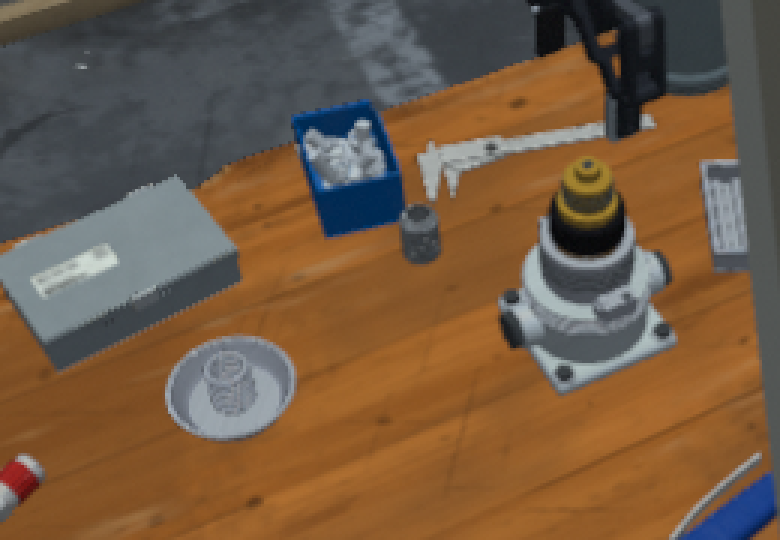

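The spring stands in the dish (scene pixel 207,277). The valve's boss top shows at about (325.7,205), so I check where that lies.

```bash
python3 -c "
from h import *
for y in(-.045,-.042,-.039):print(y,proj([[.5655,y,.168]],'scene'))
print(proj([[.561,-.042,.168]],'scene'))"
python3 -m creep '1 0 0 0.3 0;1 0 0 0.52 0;1 0 0 0.52 0;1 0 0 0.52 0;0 0 0 0.52 0;0 0 0 0.52 0;0 0 0 0.52 0;0 0 0 0.52 0;0 0 0 0.52 0;0 0 0 0.52 0'
```

```text
-0.045 [[326.16086457 203.98334103]]
-0.042 [[324.84964607 204.49965963]]
-0.039 [[323.53598052 205.0169126 ]]
[[325.97163206 205.87863147]]
clock: 13.78
eef_pos: [0.5663, -0.0426, 0.1629]
tool_rot: [0.706, 0.708, 0.0, 0.001]
ft_force: [-2.3, 0.0, 5.5]
grip_width: 0.0317
grasp_force: 59.2
```

```bash
python3 -m creep '0 0 0 -0.2 0;0 0 0 -0.45 0;0 0 0 -0.7 0;0 0 0 -0.7 0;0 -0.79 -0.37 -0.7 0;0 -0.79 -0.37 -0.7 0;0 -0.79 -0.37 -0.7 0;0 -0.79 -0.37 -0.7 0;0 -0.79 -0.37 -0.7 0'
python3 -m creep '0 -0.79 -0.365 0 0;0 -0.79 -0.365 0 0;0 -0.79 -0.365 0 0;0 -0.79 -0.365 0 0;0 -0.79 -0.365 0.1 0;0 -0.79 -0.365 0.1 0;0 -0.79 -0.365 0.1 0'; python3 -c "
from h import *
a=camera('scene');b=camera('top')
st()
cv2.imwrite('pics/c5.png',cv2.resize(np.hstack([a[140:280,380:500],cv2.imread('pics/top0.png')[265:305,425:460,::-1].repeat(3,0).repeat(3,1)[:120].copy() if 0 else cv2.resize(cv2.imread('pics/top0.png')[260:310,420:463,::-1],(120,140),interpolation=3)]),None,fx=3.3,fy=3.3,interpolation=3)[:,:,::-1])"
```

```text
clock: 14.9
eef_pos: [0.511, -0.16, 0.266]
tool_rot: [0.706, 0.708, -0.0, -0.001]
ft_force: [-0.7, 0.6, -1.4]
grip_width: 0.0319
grasp_force: 60.1
clock: 15.78
eef_pos: [0.4566, -0.2787, 0.2514]
tool_rot: [0.706, 0.708, -0.0, -0.0]
ft_force: [-0.4, -0.7, -1.2]
grip_width: 0.0317
grasp_force: 60.2
{'clock': 15.875, 'joint_pos': [-0.5489, 0.3111, 0.0968, 1.3561, 0.0, 1.0188], 'eef_pos': [0.4567, -0.2793, 0.252], 'tool_rot': [0.706, 0.7082, 0.0001, 0.0002], 'ft_force': [1.4377, -1.0577, -1.2757], 'grip_width': 0.0318, 'grasp_force': 60.2306}
```

View pics/c5.png

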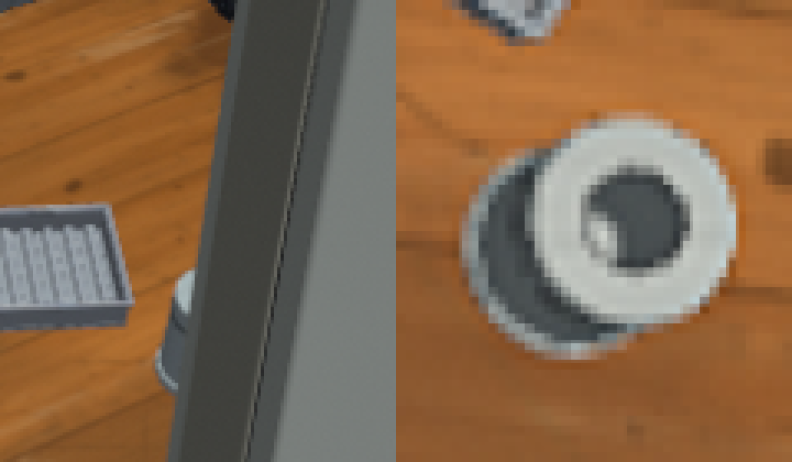

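In the top view the pot's upper circle is centred at about (445.6,283.5). The scene camera's view of the pot is blocked by the arm, so I check with the top view and the first scene picture.

```bash
python3 -c "
from h import *
from scipy.optimize import least_squares
print(least_squares(lambda v:proj([[v[0],v[1],.075]],'top')[0]-(445.6,283.5),[.456,-.28]).x)
print(proj([[.456,-.2795,.075]],'scene'))
im=cv2.imread('pics/scene0.png')
g=cv2.cvtColor(im,cv2.COLOR_BGR2GRAY)[215:265,420:470]
cv2.imwrite('pics/c6.png',cv2.resize(im[215:265,420:470],None,fx=10,fy=10,interpolation=3))"
```

```text
[ 0.45463734 -0.27965776]
[[446.18866026 228.83604423]]
```

View pics/c6.png

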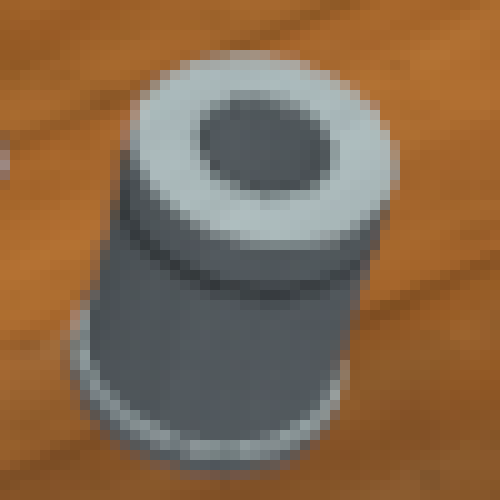

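In the scene view the pot top's centre is at about (445.8,229.3), which agrees with the top view, so the bore is at (0.455,-0.2795). I lower the valve.

```bash
python3 -m creep '0 0 -0.01 0.2 0;0 0 -0.01 0.4 0;0 0 -0.01 0.55 0;0 0 -0.01 0.7 0;0 0 -0.01 0.82 0;0 0 -0.01 0.9 0;0 0 -0.01 0.93 0;0 0 -0.01 0.94 0;0 0 -0.01 0.94 0;0 0 -0.01 0.94 0'
```

```text
clock: 17.12
eef_pos: [0.4552, -0.28, 0.1115]
tool_rot: [0.706, 0.708, 0.0, 0.001]
ft_force: [0.6, -0.3, -1.5]
grip_width: 0.0316
grasp_force: 60.2
```

```bash
python3 -m creep '0 0 0 0.01 0;0 0 0 0.015 0;0 0 0 0.015 0'; python3 -m creep '0 0 0 0.007 0;0 0 0 0.007 0;0 0 0 0.007 0'
```

```text
clock: 17.5
eef_pos: [0.4551, -0.28, 0.1099]
tool_rot: [0.706, 0.708, 0.0, 0.001]
ft_force: [-1.6, 0.5, 5.2]
grip_width: 0.0317
grasp_force: 61.1
clock: 17.88
eef_pos: [0.4551, -0.28, 0.1098]
tool_rot: [0.706, 0.708, 0.0, 0.001]
ft_force: [-4.8, 3.0, 11.8]
grip_width: 0.0319
grasp_force: 61.7
```

```bash
python3 -m creep '0.8 0 0 0 0;0.8 0 0 0 0;0.8 0 0 0 0;0.8 0 0 0 0;0.8 0 0 -0.2 0;0.8 0 0 -0.5 0;1 0 0 -0.8 0;1 0 0 -1 0;1 0 0 -1 0'
python3 -m creep '1 0.795 0.37 0 0;1 0.795 0.37 0 0;1 0.795 0.37 0 0;1 0.795 0.37 0 0'
python3 -m creep '1 0.79 0.37 0 0;1 0.79 0.37 0 0;1 0.79 0.37 0 0;1 0.79 0.37 0 0;1 0.79 0.37 0 0'; python3 -c "
from h import *
a=camera('scene');a=camera('scene');b=camera('top')
st()
cv2.imwrite('pics/c7.png',cv2.resize(np.hstack([a[150:290,280:480],b[200:340,420:480]]),None,fx=3,fy=3,interpolation=3)[:,:,::-1])"
```

```text
clock: 19.0
eef_pos: [0.4561, -0.2806, 0.2602]
tool_rot: [0.706, 0.708, 0.001, 0.003]
ft_force: [1.4, 0.6, 0.1]
grip_width: 0.0855
grasp_force: 0.0
clock: 19.5
eef_pos: [0.5096, -0.1599, 0.2561]
tool_rot: [0.706, 0.708, -0.001, -0.001]
ft_force: [0.4, 0.6, 0.3]
grip_width: 0.0855
grasp_force: 0.0
clock: 20.12
eef_pos: [0.5646, -0.0438, 0.2573]
tool_rot: [0.707, 0.707, -0.0, -0.0]
ft_force: [0.3, -0.1, 0.1]
grip_width: 0.0853
grasp_force: 0.0
{'clock': 20.275, 'joint_pos': [-0.0764, 0.3726, 0.1993, 1.3975, -0.0002, 1.4948], 'eef_pos': [0.5649, -0.0433, 0.2577], 'tool_rot': [0.7073, 0.7069, -0.0, 0.0001], 'ft_force': [0.5265, -0.9995, 0.2302], 'grip_width': 0.0853, 'grasp_force': 0.0}
```

View pics/c7.png

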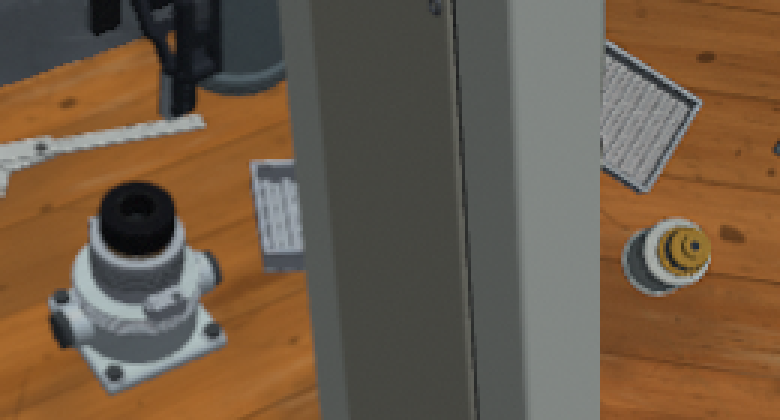

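The valve sits upright in the pot (top view about 448,283), and the element cap is exposed at (325,219). Now I grip the element.

```bash
python3 -m creep '1 0 0.005 0.4 0;1 0 0.005 0.7 0;1 0 0.005 0.86 0;1 0 0.005 0.86 0;0 0 0.005 0.86 0;0 0 0.005 0.86 0;0 0 0.005 0.86 0;0 0 0.005 0.86 0;0 0 0.005 0.86 0;0 0 0.005 0.86 0'; python3 -m creep '0 0 0 -0.1 0;0 0 0 -0.2 0;0 0 0 -0.4 0;0 0 0 -0.6 0;0 0 0 -0.8 0;0 0 0 -0.8 0;0 0 0 -0.8 0'
```

```text
clock: 21.52
eef_pos: [0.5671, -0.0419, 0.131]
tool_rot: [0.706, 0.708, 0.001, 0.002]
ft_force: [-2.2, -0.4, 6.6]
grip_width: 0.0505
grasp_force: 62.2
clock: 22.4
eef_pos: [0.5656, -0.0417, 0.2477]
tool_rot: [0.706, 0.708, -0.0, -0.0]
ft_force: [-0.5, 0.7, -3.2]
grip_width: 0.0504
grasp_force: 63.3
```

```bash
python3 -m creep '0 -0.63 0.05 0 0;0 -0.63 0.05 0 0;0 -0.63 0.05 0 0;0 -0.63 0.05 0 0'
python3 -m creep '0 -0.625 0.053 0 0;0 -0.625 0.053 0 0;0 -0.625 0.053 0 0;0 -0.625 0.053 0 0;0 -0.625 0.053 0.3 0;0 -0.625 0.053 0.5 0;0 -0.625 0.053 0.65 0;0 -0.625 0.053 0.75 0;0 -0.625 0.053 0.79 0;0 -0.625 0.053 0.79 0;0 -0.625 0.053 0.79 0'
```

```text
clock: 22.9
eef_pos: [0.5729, -0.1358, 0.2469]
tool_rot: [0.706, 0.708, -0.001, -0.002]
ft_force: [-1.1, 0.1, -3.8]
grip_width: 0.0506
grasp_force: 63.3
clock: 24.28
eef_pos: [0.5826, -0.2302, 0.1312]
tool_rot: [0.706, 0.708, 0.0, 0.001]
ft_force: [0.1, 0.3, -2.1]
grip_width: 0.051
grasp_force: 63.5
```

```bash
python3 -m creep '0 0 0 0.015 0;0 0 0 0.02 0;0 0 0 0.02 0'; python3 -m creep '0 0 0 0.01 0;0 0 0 0.015 0;0 0 0 0.015 0'
```

```text
clock: 24.65
eef_pos: [0.5818, -0.23, 0.127]
tool_rot: [0.706, 0.708, -0.0, -0.0]
ft_force: [1.1, 0.3, -3.2]
grip_width: 0.0508
grasp_force: 63.5
clock: 25.02
eef_pos: [0.5819, -0.2301, 0.1252]
tool_rot: [0.706, 0.708, 0.0, 0.0]
ft_force: [-1.4, 0.1, 0.2]
grip_width: 0.0508
grasp_force: 63.8
```

```bash
python3 -m creep '0 0 0 0.008 0;0 0 0 0.008 0;0 0 0 0.008 0'
```

```text
clock: 25.4
eef_pos: [0.582, -0.2303, 0.125]
tool_rot: [0.706, 0.708, 0.0, 0.001]
ft_force: [-1.7, -0.2, 5.5]
grip_width: 0.0508
grasp_force: 64.5
```

```bash
python3 -m creep '1 0 0 0 0;1 0 0 0 0;1 0 0 0 0;1 0 0 0 0;1 0 0 -0.1 0;1 0 0 -0.3 0;1 0 0 -0.7 0;1 0 0 -1 0;1 0 0 -1 0;1 0 0 -1 0'
python3 -m creep '1 0.63 -0.05 0 0;1 0.63 -0.05 0 0;1 0.63 -0.05 0 0;1 0.63 -0.05 0 0'
python3 -m creep '1 0.623 -0.056 0 0.389;1 0.623 -0.056 0 0.389;1 0.623 -0.056 0 0.389;1 0.623 -0.056 0 0.389;1 0.623 -0.056 0 0.389;1 0.623 -0.056 0 0.389;1 0.623 -0.056 0 0.389;1 0.623 -0.056 0 0.389;1 0.623 -0.056 0 0.389'; python3 -c "
from h import *
a=camera('scene');a=camera('scene');b=camera('top')
st()
cv2.imwrite('pics/c8.png',cv2.resize(np.hstack([a[150:290,270:420],b[200:340,380:480]]),None,fx=3.2,fy=3.2,interpolation=3)[:,:,::-1])"
```

```text
clock: 26.65
eef_pos: [0.5818, -0.2299, 0.2741]
tool_rot: [0.706, 0.708, 0.0, 0.0]
ft_force: [-0.2, -0.1, -0.9]
grip_width: 0.0859
grasp_force: 0.0
clock: 27.15
eef_pos: [0.5738, -0.1356, 0.2724]
tool_rot: [0.706, 0.708, -0.001, -0.001]
ft_force: [0.7, 0.9, 0.7]
grip_width: 0.0856
grasp_force: 0.0
clock: 28.28
eef_pos: [0.5656, -0.0428, 0.2732]
tool_rot: [0.985, 0.175, -0.0, -0.0]
ft_force: [0.2, -0.2, 0.2]
grip_width: 0.0855
grasp_force: 0.0
{'clock': 28.425, 'joint_pos': [-0.0747, 0.3698, 0.2359, 1.4371, -0.0001, 2.7158], 'eef_pos': [0.5656, -0.0423, 0.2734], 'tool_rot': [0.9846, 0.1747, -0.0001, 0.0], 'ft_force': [0.1215, 1.5752, 0.6551], 'grip_width': 0.0852, 'grasp_force': 0.0}
```

View pics/c8.png

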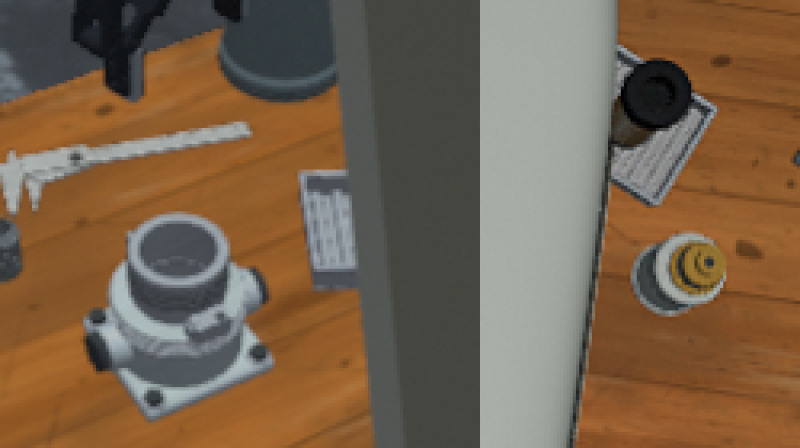

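The element stands upright on the tray (top view about 585/225). The cup is empty in the head, with its rim centre near (325.9,228.7).

```bash
python3 -c "
from h import *
print(proj([[.5655,-.0425,.102],[.5655,-.0455,.102],[.5625,-.0425,.102]],'scene'))"
python3 -m creep '1 0 0 0.4 0;1 0 0 0.8 0;1 0 0 0.8 0;1 0 0 0.8 0'; python3 -c "from h import *; st()"
```

```text
[[324.89365341 227.28492205]
 [326.14295148 226.77279718]
 [325.60578559 228.19675089]]
clock: 28.92
eef_pos: [0.567, -0.0421, 0.1557]
tool_rot: [0.985, 0.175, 0.001, 0.0]
ft_force: [-0.1, -0.3, 0.7]
grip_width: 0.0854
grasp_force: 0.0
{'clock': 28.925, 'joint_pos': [-0.0741, 0.4308, 0.0162, 1.1533, -0.0, 2.7164], 'eef_pos': [0.567, -0.0421, 0.1557], 'tool_rot': [0.9846, 0.1746, 0.0014, 0.0004], 'ft_force': [-0.0672, -0.2998, 0.7297], 'grip_width': 0.0854, 'grasp_force': 0.0}
```

```bash
python3 -m creep '1 0 0 0.2 0;1 0 0 0.315 0;1 0 0 0.315 0;1 0 0 0.315 0;0 0 0 0.315 0;0 0 0 0.315 0;0 0 0 0.315 0;0 0 0 0.315 0;0 0 0 0.315 0'; python3 -c "from h import *; st()
a=camera('scene');cv2.imwrite('pics/c9.png',cv2.resize(a[190:280,280:380],None,fx=5,fy=5,interpolation=3)[:,:,::-1])"
```

```text
clock: 30.05
eef_pos: [0.567, -0.0422, 0.1092]
tool_rot: [0.985, 0.175, 0.002, 0.001]
ft_force: [-1.2, -0.6, 8.5]
grip_width: 0.0646
grasp_force: 64.1
{'clock': 30.05, 'joint_pos': [-0.0743, 0.4707, -0.0516, 1.0441, -0.0001, 2.7164], 'eef_pos': [0.567, -0.0422, 0.1092], 'tool_rot': [0.9846, 0.1746, 0.0021, 0.0006], 'ft_force': [-1.1728, -0.6255, 8.4721], 'grip_width': 0.0646, 'grasp_force': 64.0872}
```

View pics/c9.png

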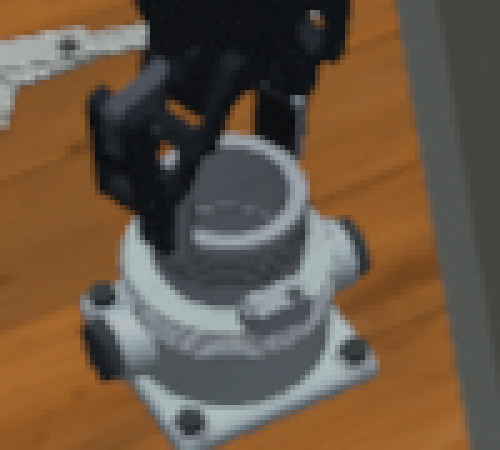

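The fingers hold the collar at about (310,228) and (338,213) with the tips above the catches. I twist it anticlockwise.

```bash
python3 -m creep '0 0 0 -0.01 -0.05;0 0 0 -0.01 -0.1;0 0 0 -0.01 -0.15;0 0 0 -0.01 -0.2;0 0 0 -0.01 -0.25;0 0 0 -0.01 -0.3;0 0 0 -0.01 -0.35;0 0 0 -0.01 -0.389;0 0 0 -0.01 -0.389;0 0 0 -0.01 -0.389'; python3 -c "from h import *; o=st(); print(o['ft_torque'])
a=camera('scene');cv2.imwrite('pics/c10.png',cv2.resize(a[190:280,280:380],None,fx=5,fy=5,interpolation=3)[:,:,::-1])"
```

```text
clock: 31.35
eef_pos: [0.5655, -0.0416, 0.1092]
tool_rot: [0.706, 0.708, 0.0, -0.0]
ft_force: [-2.6, 1.8, 5.5]
grip_width: 0.0644
grasp_force: 67.0
{'clock': 31.35, 'joint_pos': [-0.0738, 0.4705, -0.0517, 1.0481, 0.0009, 1.4952], 'eef_pos': [0.5655, -0.0416, 0.1092], 'tool_rot': [0.7065, 0.7077, 0.0005, -0.0001], 'ft_force': [-2.5773, 1.777, 5.5082], 'grip_width': 0.0644, 'grasp_force': 66.9685}
[0.31416441 0.65452696 0.03569047]
```

View pics/c10.png

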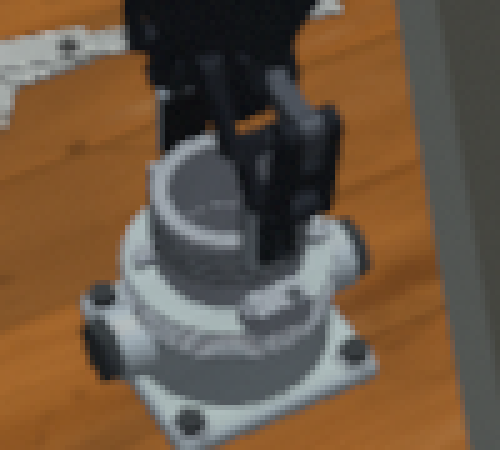

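A lug now shows at about (309,242), away from the catches. I lift gently first.

```bash
python3 -m creep '0 0 0 -0.03 0;0 0 0 -0.07 0;0 0 0 -0.1 0;0 0 0 -0.1 0'; python3 -m creep '0 0 0 -0.15 0;0 0 0 -0.3 0;0 0 0 -0.45 0;0 0 0 -0.65 0;0 0 0 -0.65 0;0 0 0 -0.65 0'
```

```text
clock: 31.9
eef_pos: [0.5657, -0.042, 0.1232]
tool_rot: [0.706, 0.708, 0.0, 0.0]
ft_force: [-1.0, 0.6, -1.1]
grip_width: 0.0648
grasp_force: 66.7
clock: 32.65
eef_pos: [0.5652, -0.0421, 0.2191]
tool_rot: [0.706, 0.708, -0.0, -0.0]
ft_force: [-0.2, 0.2, -2.6]
grip_width: 0.0643
grasp_force: 67.5
```

```bash
python3 -m creep '0 0.79 -0.296 0 0;0 0.79 -0.296 0 0;0 0.79 -0.296 0 0;0 0.79 -0.296 0 0'
python3 -m creep '0 0.79 -0.296 0 0;0 0.79 -0.296 0 0;0 0.79 -0.296 0 0;0 0.79 -0.296 0 0'
python3 -m creep '0 0.79 -0.296 0 0;0 0.79 -0.296 0 0;0 0.79 -0.296 0 0;0 0.79 -0.296 0 0;0 0.79 -0.296 0.2 0;0 0.79 -0.296 0.35 0;0 0.79 -0.296 0.35 0;0 0.79 -0.296 0.35 0'; python3 -c "
from h import *
a=camera('scene');b=camera('top')
st()
cv2.imwrite('pics/c11.png',cv2.resize(np.hstack([a[280:420,130:270],b[200:340,150:290]]),None,fx=2.8,fy=2.8,interpolation=3)[:,:,::-1])"
```

```text
clock: 33.15
eef_pos: [0.5204, 0.0764, 0.2191]
tool_rot: [0.706, 0.708, -0.001, -0.0]
ft_force: [0.7, -0.3, -2.7]
grip_width: 0.0642
grasp_force: 67.6
clock: 33.65
eef_pos: [0.4768, 0.1938, 0.2198]
tool_rot: [0.707, 0.708, -0.001, 0.0]
ft_force: [-0.5, -0.1, -1.8]
grip_width: 0.0651
grasp_force: 67.6
clock: 34.65
eef_pos: [0.4329, 0.3122, 0.1687]
tool_rot: [0.707, 0.707, 0.001, 0.0]
ft_force: [0.7, 0.5, -0.6]
grip_width: 0.0642
grasp_force: 67.5
{'clock': 34.75, 'joint_pos': [0.6261, 0.3562, -0.0602, 1.1519, -0.0002, 2.1963], 'eef_pos': [0.4329, 0.313, 0.1692], 'tool_rot': [0.7069, 0.7073, 0.0012, 0.0003], 'ft_force': [-0.2666, -0.4485, -2.3615], 'grip_width': 0.0642, 'grasp_force': 67.5454}
```

View pics/c11.png

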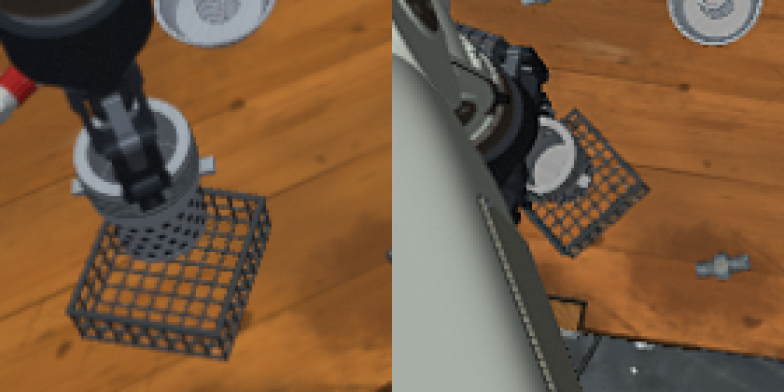

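The cup hangs above the basket in both views (scene about (185,340)). I lower it in.

```bash
python3 -m creep '0 0 0 0.15 0;0 0 0 0.3 0;0 0 0 0.4 0;0 0 0 0.43 0;0 0 0 0.43 0;0 0 0 0.43 0'; python3 -m creep '0 0 0 0.01 0;0 0 0 0.015 0;0 0 0 0.015 0'
```

```text
clock: 35.5
eef_pos: [0.4323, 0.3137, 0.1042]
tool_rot: [0.706, 0.708, 0.001, 0.0]
ft_force: [0.3, -0.7, -2.4]
grip_width: 0.0645
grasp_force: 67.5
clock: 35.88
eef_pos: [0.4316, 0.3132, 0.1011]
tool_rot: [0.706, 0.708, -0.0, 0.0]
ft_force: [0.3, -0.7, -2.9]
grip_width: 0.0647
grasp_force: 67.5
```

```bash
python3 -m creep '0 0 0 0.008 0;0 0 0 0.012 0;0 0 0 0.012 0'; python3 -m creep '0 0 0 0.008 0;0 0 0 0.008 0'
```

```text
clock: 36.25
eef_pos: [0.4318, 0.3132, 0.1002]
tool_rot: [0.706, 0.708, 0.0, 0.0]
ft_force: [-2.4, -0.9, 4.2]
grip_width: 0.0644
grasp_force: 68.3
clock: 36.5
eef_pos: [0.4318, 0.3132, 0.1002]
tool_rot: [0.706, 0.708, 0.001, 0.0]
ft_force: [-4.2, -3.1, 11.9]
grip_width: 0.0647
grasp_force: 69.0
```

Seated. I open the gripper, withdraw upwards, move aside and check.

```bash
python3 -m creep '1 0 0 -0.01 0;1 0 0 -0.01 0;1 0 0 -0.01 0;1 0 0 -0.01 0;1 0 0 -0.1 0;1 0 0 -0.3 0;1 0 0 -0.7 0;1 0 0 -1 0;1 0 0 -1 0;1 0 0 -1 0'
python3 -m creep '1 -0.8 0 0 0;1 -0.8 0 0 0;1 -0.8 0 0 0;1 -0.8 0 0 0;1 -0.8 0 0 0'; python3 -c "
from h import *
a=camera('scene');b=camera('top')
st()
cv2.imwrite('pics/c12.png',cv2.resize(np.hstack([a[170:420,140:490],b[170:420,180:480]]),None,fx=1.2,fy=1.2,interpolation=3)[:,:,::-1])"
```

```text
clock: 37.75
eef_pos: [0.4315, 0.3131, 0.2482]
tool_rot: [0.706, 0.708, 0.0, 0.0]
ft_force: [-0.6, -0.4, -0.3]
grip_width: 0.0855
grasp_force: 0.0
clock: 38.38
eef_pos: [0.4317, 0.1941, 0.2474]
tool_rot: [0.706, 0.708, -0.0, -0.0]
ft_force: [-0.8, -0.7, 0.3]
grip_width: 0.0856
grasp_force: 0.0
{'clock': 38.475, 'joint_pos': [0.4226, 0.1913, -0.0728, 1.3074, 0.0002, 1.9895], 'eef_pos': [0.4318, 0.1942, 0.2477], 'tool_rot': [0.7057, 0.7085, -0.0003, -0.0002], 'ft_force': [0.4519, 0.4158, 0.074], 'grip_width': 0.0853, 'grasp_force': 0.0}
```

View pics/c12.png

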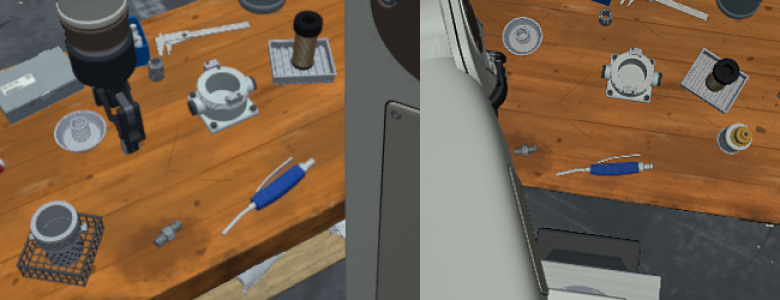

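The cup stands upright in the basket (crop 55,235), the spring in the dish, the element on the tray, and the valve in the pot. The head is empty, so I hand the job in.

```bash
python3 -c "
from workcell import ticket
print(ticket.job_done())"
```

```text
the job is handed in; nothing more can be done
None
```

The filter is stripped in the order asked and handed in at about 38.5 s: the last pictures show the spring in the dish, the valve in the pot, the element on the tray ribs and the cup in the wash basket, all upright (no verdict was returned).

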